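Load the tool steriliser drawer and start its timer

ROBOT

A 6-joint arm with a two-finger parallel gripper is mounted at the origin on a cart in front of the work surface, level with it; the furniture and walls round the work are solid. World frame = base frame: x ahead of the robot, y to its left, z up, the work surface at z = 0. Lengths are in m, angles in rad, forces in N, time in s.
With the tool pointing down it reaches from about 0.35 to 0.8 m from the base axis. Payload 7.3 kg.
Tool frame: the origin (TCP) lies at the very end of the fingers, on their centre line; the grasp point (between the pads) lies 19 mm behind it (grip_depth is the distance from the TCP to the grasp point, in m); z points along the fingers, y is the direction in which the jaws open and shut (so a half turn about z gives the same grasp; the last joint's range is limited). The gripper opens to 85 mm and grips with 20 to 120 N. Pads are 22 mm wide; open, the fingers measure 114 mm over their backs; the gripper's body (76 mm by 85 mm) begins 54 mm behind the grasp point. The pads swing forward as they close: fully open they stand 13 mm farther back than shut.
Start: joints at [-1.407, 0.342, 1.524, -0, 1.275, -0.146], TCP at [0.16, -0.5, 0.231] pointing down, gripper open.
Joint ranges: [-2.53, 2.53], [-0.77, 2.02], [0.04, 2.7], [-1, 4.14], [0.28, 2.66], [-3.11, 3.11]. Speed limits (rad/s): [2.57, 2.57, 3.14, 3.14, 3.14, 3.14].

INTERFACE

Orientations are given as a unit quaternion [w, x, y, z].
In Python, from bench import * gives the robot as it stands. The module is installed in compiled form; this text tells all that it offers.
- The arm moves only by the tool apply_moves, never from a script. Its arguments are lists of equal length, an entry for each row: "xyz": the shift along the tool's x, y, z in m, a list of three; "twist": the turn about the tool's z in rad. In form: {"xyz": [[dx, dy, dz], ...], "twist": [twist, ...]}. A call has 1 to 12 rows; each row is the pose to reach, as a shift and turn from the pose commanded when the call began, along the tool's axes at that moment; what a row does not reach only later rows make up. A row lasts 1/8 s, in which the tool goes at most 62.5 mm and 10.7 degrees, less where a joint would pass 70% of its speed; a pose out of reach is approached as far as the arm can. A call with a gripper value outside its range is refused whole. "grip" is the closure, from -1 (fully open) to 1 (shut), so that 0 is half open, set as the call begins (left out, the last holds). The fingers move at their own pace and stop on an object; "squeeze" is the grip in N (left out, the last holds). Time passes only in rows, so rows that repeat a pose let the fingers close. It gives the time, the measured TCP pose, the force and the opening at its end, in the units of the state.
- get_state(): the state, without advancing time (a new reading comes with each control period).
- snapshot(name): name is "scene" or "top" or "wrist"; returns a dict with "color" (384x512x3 uint8, red, green, blue), "camera_matrix" (3x3 intrinsics, pixels), "extrinsics" (4x4, takes a point from camera to world coordinates). Camera axes: x right, y up, looking along -z (the intrinsics and any distortion apply to the point x, -y, -z); pixel columns grow to the right and rows downward; lengths in m; the calibration is good to about 2 mm. The wrist camera is an equidistant fisheye: a pixel r from the principal point sees the ray r / f radians off the axis. A picture is of the moment at which its call begins. There is no depth.
- close_job(): hands the job in, once; it reports no verdict.
Trained networks look in a picture, given as the dict that the camera call returned (one of the last four; its "shot" number tells which), for a name from the list of things; names that differ only in an ending like _2 or _b are one class to them, and where a whole thing is asked for, a point or a joint stands for the part that bears it (a point fixed in the world has none). Each returns a list of dicts, best first, with "conf" (0 to 1); they miss things now and then, are a little off and sometimes report something else, mostly with a low value. They report only what shows in the picture. A call takes as long as a camera call.
- regions_of(picture, target): "pixels" (384x512 bool, what is visible of it) and "box" ([left, top, right, bottom] in pixels, round what is visible of it).
- place_of(picture, target): "uv" ([column, row] in pixels: a listed point, or the origin of a listed thing).
The state is a dict: "clock": time; "joints": joint angles; "joint_velocities": joint speeds; "tau": joint torques, N m; "tcp_pos": TCP position; "ee_rot": TCP orientation; "wrist_force": force on the tool from outside, world axes, zero at the start; "wrist_torque": the same for the moment, N m; "finger_gap": finger opening in m.
Only numpy, scipy, OpenCV 4.12 (cv2) and the standard library are available. Lean on these libraries where they do the work, as an engineer would, in place of code of your own. Each camera call takes 0.05 s, during which the arm holds its last target. There are 200 camera calls.

TASK

Sterilise the steel scoop and the probe thermometer that lie side by side in front of the baking tray: pull the steriliser's drawer out to its stop and lay the two tools flat and lengthwise in the two empty lanes, one in each, leaving the brush in its own lane. Then push the drawer fully shut, and only then turn the timer knob on top clockwise as far as it goes. Leave the other things where they are.

Things in the scene. Friction and masses are not known exactly. Their poses are not given: they have to be found in the camera images.
- sterilizer: Table-top tool steriliser, fixed to the table: a bare metal cabinet 280 wide, 226 deep, 112 mm high, with one drawer and a knob on its top panel. Origin at table height, in the middle of the front edge of the cabinet (the drawer's front panel, 14 mm thick, lies before it); +x points into the cabinet from the front, +y to the left of someone facing it, z up. It stands at the right of the table with its front (-x) towards the left; place and angle vary.
- drawer (a joint): Travel of the drawer in m: 0 shut, 0.21 pulled out to its stop (along -x of the cabinet). About 3 N of friction; it stays where it is left. It may start a few mm open.
- drawer_handle (a point): Middle of the drawer's round steel bar handle: 10 mm thick, 130 mm long along the cabinet's y, 74 mm above the table, 38 mm clear (centre line to panel) before the front panel, whose top edge is 104 mm above the table. Best pinched from above, fingers before and behind the bar.
- lane_0 (a point): Centre of the drawer's floor in the lane at the right (cabinet -y), empty at the start. The floor is 26 mm above the table. The drawer inside is 207 mm long (cabinet x, lane centres half-way) and 242 mm wide with side and back walls 40 mm high, and is parted by two round ribs 7 mm high and 9 mm wide into three lanes, 78 mm from centre to centre. Axes as the cabinet's; it moves with the drawer. With the drawer at its stop the lanes are wholly clear of the cabinet.
- lane_1 (a point): Centre of the drawer's floor in the middle lane, empty at the start; otherwise as lane_0.
- lane_2 (a point): Centre of the drawer's floor in the lane at the left (cabinet +y), in which the brush lies; otherwise as lane_0.
- timer_knob (a joint): Angle of the timer knob in rad, clockwise from above: 0 is off, 1.4 its stop; it stays where it is left and may start a little above 0.
- timer_knob_grip (a point): On the knob's vertical axis, at the height to grip its upright bar. The knob stands on the cabinet's top panel, 55 mm behind the front edge and 90 mm to the left (cabinet +y) of the middle. The bar is 42 mm long, 14 mm thick and 32 mm high, its top 156 mm above the table, on a round foot of 34 mm radius; at angle 0 it lies along the cabinet's x axis, and it turns clockwise with the joint. About 0.04 N m of friction.
- scoop_mid (a point): Steel portion scoop, 173 x 54 x 19 mm, 70 g, lying on the table: point half-way along it, 8 mm above its underside. +x runs along it from the handle to the bowl. The handle is 12 mm wide and up to 15 mm high and runs from 87 mm behind this point to 36 mm ahead of it; the round bowl (54 mm) is the last 50 mm. Grip the handle across, at this point or a little ahead of it.
- steel_scoop: The same scoop, origin on its underside half-way along, axes as scoop_mid.
- probe_mid (a point): Probe thermometer, 178 x 34 x 17 mm, 40 g, lying on the table: point half-way along it, 8 mm above its underside. +x runs along it towards the thin probe's tip. The white case (75 long, 34 wide, 16 mm high) runs from 89 to 14 mm behind this point, so its middle is 51 mm behind; the thin 3 mm rod takes the rest. Grip the case across its 34 mm.
- probe_meter: The same thermometer, origin on its underside half-way along, axes as probe_mid.
- brush_mid (a point): Glaze brush with a wooden handle, 182 x 41 x 14 mm, lying in lane_2 inside the drawer from the start: point half-way along it, 7 mm above its underside. +x runs along it to the bristles. It stays there.
- glaze_brush: The same brush, origin on its underside half-way along.
- batter_funnel: Batter funnel on a wire stand, fixed on the table left of the tools (fixed place): 210 x 180 mm and 257 mm high, its bowl above 200 mm. Keep the arm and gripper clear of it; pass over it above 300 mm.
- pen_mid (a point): Bystander: red and white pen, 135 mm long, 16 mm thick, on the table beyond the two tools; middle of it. Not to be moved.
- cake_ring_2: Bystander: steel ring mould, 54 mm across and 24 mm high, standing on top of the steriliser near its back right corner; origin at its underside. Not to be moved.

How it is judged:
On the way, in this order (a step that is already met when the one before it is completed fails the run):
1. the drawer is pulled out to its stop (value of joint drawer above 0.203 m), for 0.2 s.
2. with the drawer out, the scoop and the thermometer lie in the two empty lanes, one in each, released (value of joint drawer above 0.17 m and (((y of scoop_mid in the frame of lane_0 between -0.025 and 0.025 m and x of scoop_mid in the frame of lane_0 between -0.03 and 0.03 m and z of scoop_mid in the frame of lane_0 between 0 and 0.016 m and angle between the x axis of scoop_mid and the x axis of lane_0, either way round below 0.25 rad) and (y of probe_mid in the frame of lane_1 between -0.025 and 0.025 m and x of probe_mid in the frame of lane_1 between -0.03 and 0.03 m and z of probe_mid in the frame of lane_1 between 0 and 0.016 m and angle between the x axis of probe_mid and the x axis of lane_1, either way round below 0.25 rad)) or ((y of scoop_mid in the frame of lane_1 between -0.025 and 0.025 m and x of scoop_mid in the frame of lane_1 between -0.03 and 0.03 m and z of scoop_mid in the frame of lane_1 between 0 and 0.016 m and angle between the x axis of scoop_mid and the x axis of lane_1, either way round below 0.25 rad) and (y of probe_mid in the frame of lane_0 between -0.025 and 0.025 m and x of probe_mid in the frame of lane_0 between -0.03 and 0.03 m and z of probe_mid in the frame of lane_0 between 0 and 0.016 m and angle between the x axis of probe_mid and the x axis of lane_0, either way round below 0.25 rad))) and y of brush_mid in the frame of lane_2 between -0.025 and 0.025 m and x of brush_mid in the frame of lane_2 between -0.03 and 0.03 m and z of brush_mid in the frame of lane_2 between 0 and 0.016 m and angle between the x axis of brush_mid and the x axis of lane_2, either way round below 0.25 rad and linear speed of each of steel_scoop, probe_meter, glaze_brush below 0.02 m/s and contact force between the fingers and steel_scoop below 0.05 N and contact force between the fingers and probe_meter below 0.05 N), for 0.2 s.
3. the drawer is shut on the tools (value of joint drawer below 0.004 m and (((y of scoop_mid in the frame of lane_0 between -0.025 and 0.025 m and x of scoop_mid in the frame of lane_0 between -0.03 and 0.03 m and z of scoop_mid in the frame of lane_0 between 0 and 0.016 m and angle between the x axis of scoop_mid and the x axis of lane_0, either way round below 0.25 rad) and (y of probe_mid in the frame of lane_1 between -0.025 and 0.025 m and x of probe_mid in the frame of lane_1 between -0.03 and 0.03 m and z of probe_mid in the frame of lane_1 between 0 and 0.016 m and angle between the x axis of probe_mid and the x axis of lane_1, either way round below 0.25 rad)) or ((y of scoop_mid in the frame of lane_1 between -0.025 and 0.025 m and x of scoop_mid in the frame of lane_1 between -0.03 and 0.03 m and z of scoop_mid in the frame of lane_1 between 0 and 0.016 m and angle between the x axis of scoop_mid and the x axis of lane_1, either way round below 0.25 rad) and (y of probe_mid in the frame of lane_0 between -0.025 and 0.025 m and x of probe_mid in the frame of lane_0 between -0.03 and 0.03 m and z of probe_mid in the frame of lane_0 between 0 and 0.016 m and angle between the x axis of probe_mid and the x axis of lane_0, either way round below 0.25 rad))) and y of brush_mid in the frame of lane_2 between -0.025 and 0.025 m and x of brush_mid in the frame of lane_2 between -0.03 and 0.03 m and z of brush_mid in the frame of lane_2 between 0 and 0.016 m and angle between the x axis of brush_mid and the x axis of lane_2, either way round below 0.25 rad), for 0.2 s.
4. the timer knob is turned to its stop (value of joint drawer below 0.004 m and value of joint timer_knob above 1.3 rad), for 0.2 s.
At the end, for the whole second after the job is handed in: Drawer shut (under 4 mm open); timer knob within 0.1 rad of its stop; scoop and thermometer at rest in lane_0 and lane_1, one in each, brush in lane_2: each flat (middle under 16 mm above the floor), middle within 25 mm of the lane's centre line and 30 mm lengthwise, within 0.25 rad of the lane (all of step 4 and (((y of scoop_mid in the frame of lane_0 between -0.025 and 0.025 m and x of scoop_mid in the frame of lane_0 between -0.03 and 0.03 m and z of scoop_mid in the frame of lane_0 between 0 and 0.016 m and angle between the x axis of scoop_mid and the x axis of lane_0, either way round below 0.25 rad) and (y of probe_mid in the frame of lane_1 between -0.025 and 0.025 m and x of probe_mid in the frame of lane_1 between -0.03 and 0.03 m and z of probe_mid in the frame of lane_1 between 0 and 0.016 m and angle between the x axis of probe_mid and the x axis of lane_1, either way round below 0.25 rad)) or ((y of scoop_mid in the frame of lane_1 between -0.025 and 0.025 m and x of scoop_mid in the frame of lane_1 between -0.03 and 0.03 m and z of scoop_mid in the frame of lane_1 between 0 and 0.016 m and angle between the x axis of scoop_mid and the x axis of lane_1, either way round below 0.25 rad) and (y of probe_mid in the frame of lane_0 between -0.025 and 0.025 m and x of probe_mid in the frame of lane_0 between -0.03 and 0.03 m and z of probe_mid in the frame of lane_0 between 0 and 0.016 m and angle between the x axis of probe_mid and the x axis of lane_0, either way round below 0.25 rad))) and y of brush_mid in the frame of lane_2 between -0.025 and 0.025 m and x of brush_mid in the frame of lane_2 between -0.03 and 0.03 m and z of brush_mid in the frame of lane_2 between 0 and 0.016 m and angle between the x axis of brush_mid and the x axis of lane_2, either way round below 0.25 rad and linear speed of each of steel_scoop, probe_meter, glaze_brush below 0.02 m/s); the robot touches nothing.
It fails at once if the timer is turned (past 0.5 rad) while the drawer is open more than 10 mm (value of joint drawer above 0.012 m and value of joint timer_knob above 0.5 rad).
It fails at once if the pen is moved by more than 30 mm (distance of pen_mid from where it was at the start of the episode above 0.03 m).
It fails at once if the ring mould on top is moved by more than 30 mm (distance of cake_ring_2 from where it was at the start of the episode above 0.03 m).
It also fails if it takes over 72 s, if anything falls off the work surface, if the arm or the gripper's body presses on something with over 40 N, if the wrist force passes 120 N, or if a joint passes its speed limit or range.

## Working session

There is one attempt and no reset: what is moved stays moved. The work goes in short steps, Python scripts to look and compute and a tool call to move; the robot and the scene stay as the last step left them, time stands still between calls to the robot, and variables do not carry over. Pictures are saved under pics/ and viewed, about 8 in all and at most 12, crops included, and the job is handed in when it is done.

Besides the shell and the picture viewer there is one more tool, called after "Request:" as name([rows], argument=value, ...), one row to a line, values as JSON. apply_moves: Moves the arm, as the interface text tells. Its arguments: {"type":"object","properties":{"xyz":{"type":"array","items":{"type":"array","items":{"type":"number"}}},"twist":{"type":"array","items":{"type":"number"}},"grip":{"type":"number"},"squeeze":{"type":"number"}},"required":["xyz","twist"]}

```bash
mkdir -p pics
cat > h.py <<'E'
from bench import *
import numpy as np, cv2
def ray(p,uv,name):
    K=p["camera_matrix"];E=np.array(p["extrinsics"])
    x=(uv[0]-K[0][2])/K[0][0];y=(uv[1]-K[1][2])/K[1][1]
    if name=="wrist":
        r=np.hypot(x,y);s=np.sin(r)/max(r,1e-9);d=np.array([x*s,-y*s,-np.cos(r)])
    else: d=np.array([x,-y,-1.])
    return E[:3,3],E[:3,:3]@d
def atz(p,uv,z,name):
    o,d=ray(p,uv,name);return o+d*(z-o[2])/d[2]
def save(p,f): cv2.imwrite("pics/"+f,cv2.cvtColor(p["color"],cv2.COLOR_RGB2BGR))
Z={"drawer_handle":.074,"lane_0":.026,"lane_1":.026,"lane_2":.026,"timer_knob_grip":.14,"scoop_mid":.008,"steel_scoop":0,"probe_mid":.008,"probe_meter":0,"brush_mid":.033,"pen_mid":.008,"cake_ring_2":.112,"sterilizer":0}
def look(name,targets):
    p=snapshot(name)
    for t in targets:
        for r in place_of(p,t)[:2]:
            print(name,t,round(r["conf"],2),np.round(r["uv"],1),np.round(atz(p,r["uv"],Z[t],name),4))
    return p
E
python3 - <<'E'
from h import *
s=get_state();print(s)
ims=[]
for n in("scene","top","wrist"):
    p=look(n,Z);save(p,n+"0.png");ims.append(p["color"])
    print(n,np.round(p["extrinsics"],3).tolist())
    if n!="wrist":
        for t in("steel_scoop","probe_meter","drawer_handle","timer_knob"):
            for r in regions_of(p,t)[:1]:
                ys,xs=np.nonzero(r["pixels"]);z={"drawer_handle":.074,"timer_knob":.15}.get(t,.01)
                w=np.array([atz(p,(a,b),z,n)[:2] for a,b in zip(xs,ys)])
                (c,(sz),a)=cv2.minAreaRect((w*1000).astype(np.float32))
                print(n,t,round(r["conf"],2),r["box"],np.round(c,1),np.round(sz,1),round(a,1))
cv2.imwrite("pics/a.png",cv2.cvtColor(cv2.resize(np.vstack([ims[0],ims[1]]),(450,600) if 0 else (450,675)),cv2.COLOR_RGB2BGR))
E
```

```text
{'clock': 0.0, 'joints': array([-1.40699530e+00,  3.42730971e-01,  1.52501506e+00, -7.53445923e-06,
        1.27540415e+00, -1.46024132e-01]), 'joint_velocities': array([-4.95162177e-04, -1.47011022e-04, -3.40928262e-05,  1.15073388e-03,
        1.44865979e-03, -2.63057822e-03]), 'tau': array([ 1.63120062e-04, -4.33678257e+01, -2.46012014e+01, -2.21138998e-04,
        7.85562530e-03, -4.89713656e-06]), 'tcp_pos': array([ 0.16000913, -0.49960038,  0.23062236]), 'ee_rot': array([-7.78702086e-04,  9.88024554e-01,  1.54294766e-01, -1.05249857e-05]), 'wrist_force': array([ 0.2896467 , -0.48017656, -0.00286219]), 'wrist_torque': array([0.00489464, 0.00593055, 0.06072464]), 'finger_gap': 0.08477747488111557}
scene drawer_handle 0.48 [295.1 218.5] [ 0.4683 -0.2935  0.074 ]
scene timer_knob_grip 0.63 [349.1 199. ] [ 0.5829 -0.3913  0.14  ]
scene scoop_mid 0.54 [217.6 186.4] [0.461  0.0671 0.008 ]
scene steel_scoop 0.76 [219.6 192.3] [0.4501 0.0426 0.    ]
scene probe_mid 0.63 [240.6 178.3] [0.5565 0.0491 0.008 ]
scene probe_meter 0.49 [245.7 183.2] [0.5564 0.0208 0.    ]
scene pen_mid 0.52 [2
[... 1067 characters left out ...]
08 ]
top cake_ring_2 0.41 [388.5 200.8] [ 0.426  -0.4854  0.112 ]
top sterilizer 0.96 [324.5 189. ] [ 0.4718 -0.3247  0.    ]
top [[-0.021, 0.997, -0.074, 0.382], [-1.0, -0.022, -0.013, -0.127], [-0.014, 0.074, 0.997, 1.183], [0.0, 0.0, 0.0, 1.0]]
top steel_scoop 0.88 [180.4, 192.9, 236.9, 204.2] [449.4  40.4] [175.   46.9] 88.8
top probe_meter 0.84 [212.5, 165.0, 236.5, 175.7] [539.1 -14.9] [73.4 34.3] 80.6
top drawer_handle 0.79 [314.1, 139.0, 335.4, 233.8] [ 475.3 -309.6] [ 67.8 280.7] 87.9
top timer_knob 0.61 [346.4, 145.1, 365.9, 160.6] [ 556.  -388.8] [40.7 43.3] 43.5
wrist [[0.305, 0.918, 0.254, 0.223], [-0.952, 0.294, 0.082, -0.479], [0.0, -0.267, 0.964, 0.374], [0.0, 0.0, 0.0, 1.0]]
```

Run:
```python
import cv2,numpy as np
t=cv2.imread("pics/top0.png")[110:270,130:430]
cv2.imwrite("pics/b.png",cv2.resize(t,None,fx=2.6,fy=2.6,interpolation=cv2.INTER_CUBIC))
```

```text
(no output)
```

View pics/b.png

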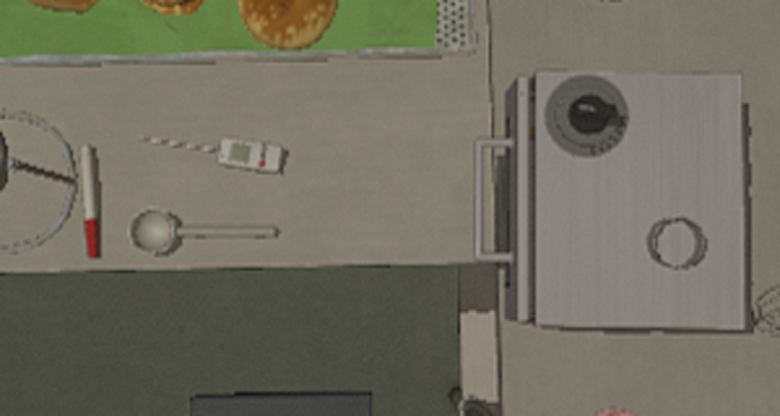

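View pics/scene0.png

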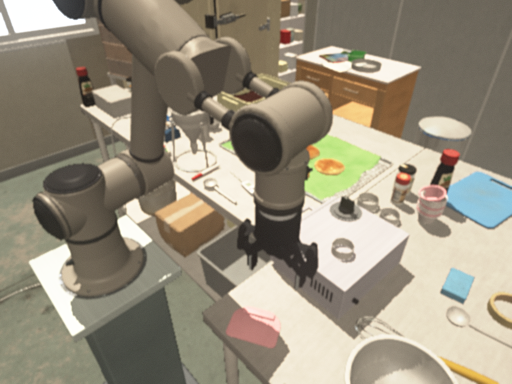

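The top view shows the scoop (crop 130–280, 230; bowl to the left), the probe (case to the right, about 252,155, tip at 145,140), the pen at about (90,200), the handle bar at about (478,140–260) and the knob at about (592,113). The ring is at (677,243). The two-camera spread is large, so I'll refine the cabinet pose from corners and the tool axes from masks.

```bash
cat >> h.py <<'E'
def yaw(q): 
    w,x,y,z=q; return np.arctan2(2*(x*y+w*z),1-2*(y*y+z*z))
def plan(tx,ty,tz,tyaw,s=None):
    s=s or get_state();a=yaw(s["ee_rot"]);d=np.array([tx,ty,tz])-s["tcp_pos"]
    tw=-((tyaw-a+np.pi)%(2*np.pi)-np.pi)
    print("at",np.round(s["tcp_pos"],4),"yaw",round(a,3),"-> xyz",np.round([d[0]*np.cos(a)+d[1]*np.sin(a),d[0]*np.sin(a)-d[1]*np.cos(a),-d[2]],4),"twist",round(tw,3))
E
python3 - <<'E'
from h import *
p=snapshot("top")
f=lambda c:(130+(c[0]+.5)/2.6-.5,110+(c[1]+.5)/2.6-.5)
for nm,c,z in [("TL",(537,72),.112),("BL",(537,327),.112),("TR",(742,72),.112),("BR",(746,328),.112),("h1",(479,141),.074),("h2",(477,258),.074),
 ("panT",(516,78),.104),("panB",(506,320),.104),("tip",(145,140),.003),("caseend",(283,160),.012),("case1",(219,150),.012),("scTip",(131,231),.01),("scEnd",(278,232),.01),("knob",(592,113),.156)]:
    print(nm,np.round(atz(p,f(c),z,"top"),4))
for t in("steel_scoop","probe_meter"):
    ys,xs=np.nonzero(regions_of(p,t)[0]["pixels"])
    w=np.array([atz(p,(a,b),.008,"top")[:2] for a,b in zip(xs,ys)])
    print(t,np.round(cv2.fitLine((w*1000).astype(np.float32),cv2.DIST_L2,0,.01,.01).ravel(),3),w.min(0),w.max(0))
E
```

```text
TL [ 0.6111 -0.3446  0.112 ]
BL [ 0.3316 -0.3345  0.112 ]
TR [ 0.6057 -0.5694  0.112 ]
BR [ 0.326  -0.5593  0.112 ]
h1 [ 0.5413 -0.2837  0.074 ]
h2 [ 0.4084 -0.2772  0.074 ]
panT [ 0.6066 -0.3228  0.104 ]
panB [ 0.3395 -0.3026  0.104 ]
tip [0.562  0.1115 0.003 ]
caseend [ 0.5325 -0.0565  0.012 ]
case1 [0.5464 0.0204 0.012 ]
scTip [0.4511 0.1277 0.01  ]
scEnd [ 0.4461 -0.0489  0.01  ]
knob [ 0.5566 -0.3919  0.156 ]
steel_scoop [2.90000e-02 1.00000e+00 4.49095e+02 7.27810e+01] [ 0.42407761 -0.04375424] [0.47450577 0.12530723]
probe_meter [ 1.88000e-01  9.82000e-01  5.38551e+02 -1.61530e+01] [ 0.51816715 -0.05170237] [0.56062398 0.02382388]
```

Run:
```python
from h import *
plan(.474,-.284,.19,-.035)
```

```text
at [ 0.1601 -0.5     0.2313] yaw 0.31 -> xyz [ 0.3648 -0.11    0.0413] twist 0.345
```

Request:
apply_moves([
  [0.06, -0.018, 0],
  [0.12, -0.036, 0],
  [0.18, -0.054, 0],
  [0.24, -0.072, 0],
  [0.3, -0.09, 0.02],
  [0.365, -0.11, 0.041],
  [0.365, -0.11, 0.041],
  [0.365, -0.11, 0.041],
  [0.365, -0.11, 0.041],
], twist=[0.06, 0.12, 0.18, 0.24, 0.3, 0.345, 0.345, 0.345, 0.345], grip=0.3)

```text
clock: 3.78
tcp_pos: [0.4734, -0.2852, 0.1909]
ee_rot: [0.0, 1.0, -0.018, 0.0]
wrist_force: [-0.3, 0.5, -0.1]
finger_gap: 0.03
```

Run:
```python
from h import *
p=look("wrist",["drawer_handle","timer_knob_grip","sterilizer"]);save(p,"w1.png")
q=look("top",["drawer_handle"])
s=get_state();print(s["finger_gap"]);plan(.474,-.284,.055,-.035)
```

```text
wrist drawer_handle 0.93 [251.9 191.2] [ 0.4753 -0.2827  0.074 ]
wrist timer_knob_grip 0.89 [416.7  88.1] [ 0.5634 -0.4032  0.14  ]
wrist sterilizer 0.65 [303.1 176.4] [ 0.4724 -0.341   0.    ]
top drawer_handle 0.7 [314.8 183.1] [ 0.4843 -0.2845  0.074 ]
0.02962498847856803
at [ 0.4737 -0.2846  0.1907] yaw -0.036 -> xyz [ 0.0003 -0.0007  0.1357] twist -0.001
```

View pics/w1.png

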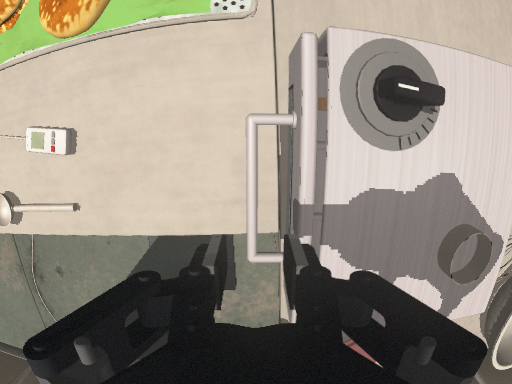

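The wrist view shows the handle bar at (253, 115–262), between the fingers, so I can descend straight, close and pull.

Request:
apply_moves([
  [0, -0.001, 0.03],
  [0, -0.001, 0.065],
  [0, -0.001, 0.1],
  [0, -0.001, 0.12],
  [0, -0.001, 0.135],
  [0, -0.001, 0.135],
], twist=[0, 0, 0, 0, 0, 0])

```text
clock: 4.82
tcp_pos: [0.4744, -0.286, 0.0599]
ee_rot: [0.003, 1.0, -0.018, 0.002]
wrist_force: [-14.3, -1.3, 28.8]
finger_gap: 0.0299
```

Request:
apply_moves([
  [0, 0, 0],
  [0, 0, 0],
  [0, 0, 0],
  [0, 0, 0],
], twist=[0, 0, 0, 0], grip=1, squeeze=50)

```text
clock: 5.32
tcp_pos: [0.4752, -0.2846, 0.0576]
ee_rot: [0.002, 1.0, -0.018, 0.002]
wrist_force: [-3.0, -0.4, 12.7]
finger_gap: 0.0081
```

Request:
apply_moves([
  [0, -0.01, 0],
  [0, -0.03, 0],
  [0, -0.05, 0],
  [0, -0.07, 0],
  [0, -0.09, 0],
  [0, -0.11, 0],
  [0, -0.13, 0],
  [0, -0.15, 0],
  [0, -0.17, 0],
  [0, -0.185, 0],
  [0, -0.195, 0],
  [0, -0.195, 0],
], twist=[0, 0, 0, 0, 0, 0, 0, 0, 0, 0, 0, 0])

```text
clock: 6.82
tcp_pos: [0.4825, -0.0879, 0.0576]
ee_rot: [0.001, 1.0, -0.017, 0.002]
wrist_force: [-2.9, 2.4, 17.5]
finger_gap: 0.0083
```

Request:
apply_moves([
  [0, -0.004, -0.002],
  [0, -0.007, -0.002],
  [0, -0.009, -0.002],
  [0, -0.011, -0.002],
  [0, -0.011, -0.002],
], twist=[0, 0, 0, 0, 0])

```text
clock: 7.45
tcp_pos: [0.4827, -0.0779, 0.0577]
ee_rot: [0.001, 1.0, -0.018, 0.001]
wrist_force: [3.9, -4.1, -0.5]
finger_gap: 0.0077
```

Request:
apply_moves([
  [0, -0.002, 0],
  [0, -0.004, 0],
  [0, -0.006, 0],
  [0, -0.006, 0],
], twist=[0, 0, 0, 0])

```text
clock: 7.95
tcp_pos: [0.4828, -0.0777, 0.0577]
ee_rot: [0.005, 1.0, -0.017, 0.001]
wrist_force: [-1.1, -36.7, -4.7]
finger_gap: 0.0078
```

Request:
apply_moves([
  [0, 0.005, 0],
  [0, 0.005, 0],
  [0, 0.005, 0],
  [0, 0.005, 0],
  [0, 0.005, 0],
], twist=[0, 0, 0, 0, 0], grip=0.3)

```text
clock: 8.57
tcp_pos: [0.4815, -0.0758, 0.0573]
ee_rot: [-0.0, 1.0, -0.017, -0.0]
wrist_force: [0.4, -0.4, 0.1]
finger_gap: 0.0299
```

Request:
apply_moves([
  [0, 0, -0.03],
  [0, 0, -0.08],
  [0, 0, -0.13],
  [0, 0, -0.17],
  [0, 0, -0.17],
], twist=[0, 0, 0, 0, 0])

```text
clock: 9.2
tcp_pos: [0.483, -0.0764, 0.2304]
ee_rot: [0.001, 1.0, -0.017, 0.003]
wrist_force: [0.2, 0.5, -0.3]
finger_gap: 0.0298
```

Run:
```python
from h import *
for n in("wrist","top"):
    p=look(n,["drawer_handle","lane_0","lane_1","lane_2","brush_mid","scoop_mid","probe_mid","pen_mid"]);save(p,n+"2.png")
s=get_state();print(s["finger_gap"])
plan(.449,.030,.12,np.pi/2-.03)
```

```text
wrist drawer_handle 0.95 [261.  184.2] [ 0.4832 -0.083   0.074 ]
wrist lane_0 0.74 [384.4 179.2] [ 0.4749 -0.2414  0.026 ]
wrist lane_0 0.73 [375.9 233.9] [ 0.4008 -0.2356  0.026 ]
wrist lane_1 0.74 [384.4 179.2] [ 0.4749 -0.2414  0.026 ]
wrist lane_1 0.73 [375.9 233.9] [ 0.4008 -0.2356  0.026 ]
wrist lane_2 0.74 [384.4 179.2] [ 0.4749 -0.2414  0.026 ]
wrist lane_2 0.73 [375.9 233.9] [ 0.4008 -0.2356  0.026 ]
wrist brush_mid 0.8 [387.3 113.8] [ 0.5575 -0.2396  0.033 ]
wrist scoop_mid 0.93 [165.6 200.5] [0.4519 0.0415 0.008 ]
wrist probe_mid 0.68 [162.6 126.2] [0.5485 0.0367 0.008 ]
wrist pen_mid 0.58 [ 77.  180.6] [0.4858 0.1763 0.008 ]
wrist pen_mid 0.3 [432.6 175.5] [ 0.4755 -0.3294  0.008 ]
top drawer_handle 0.8 [248.3 185.7] [ 0.4809 -0.0884  0.074 ]
top lane_0 0.94 [296.6 161.8] [ 0.556  -0.2373  0.026 ]
top lane_0 0.83 [299.7 185.3] [ 0.483  -0.2448  0.026 ]
top lane_1 0.94 [296.6 161.8] [ 0.556  -0.2373  0.026 ]
top lane_1 0.83 [299.7 185.3] [ 0.483  -0.2448  0.026 ]
top lane_2 0.94 [296.6 161.8] [ 0.556  -0.2373  0.026 ]
top lane_2 0.83 [299.7 185.3] [ 0.483  -0.2448  0.026 ]
top brush_mid 0.82 [299.2 160.8] [ 0.5579 -0.2447  0.033 ]
top scoop_mid 0.63 [208.  200.1] [0.4444 0.0407 0.008 ]
top probe_mid 0.24 [295.  210.7] [ 0.4056 -0.2297  0.008 ]
top pen_mid 0.48 [166.4 189.9] [0.4792 0.171  0.008 ]
0.029829573464520347
at [ 0.4815 -0.0761  0.2273] yaw -0.035 -> xyz [-0.0362 -0.1049  0.1073] twist -1.576
```

View pics/wrist2.png

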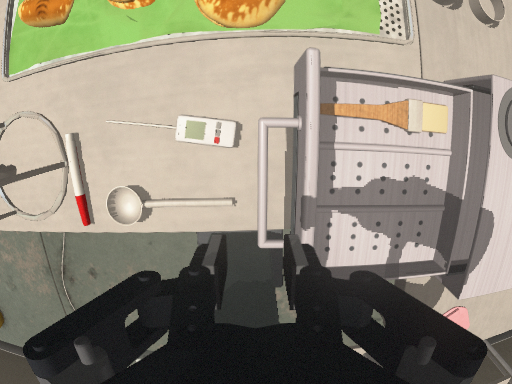

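The drawer is out, with the lanes visible at about (384,179) and (376,234) and the brush in the far lane (385,112). The scoop runs from (107,206) to (235,202) and the probe case spans (177–238, 115–148).

Run:
```python
from h import *
p=snapshot("wrist")
for n,c,z in [("scEnd",(235,202),.012),("hnd",(150,204),.012),("bowl",(127,205),.012),("tip",(107,206),.012),("ptip",(108,121),.003),("c1",(179,115),.016),("c2",(176,139),.016),("c3",(239,124),.016),("c4",(235,147),.016)]:
    print(n,np.round(atz(p,c,z,"wrist")[:2],4))
for t in("steel_scoop","probe_meter"):
    r=regions_of(p,t)[0];ys,xs=np.nonzero(r["pixels"])
    w=np.array([atz(p,(a,b),.012,"wrist")[:2] for a,b in zip(xs,ys)])
    print(t,r["conf"],w.min(0),w.max(0),[np.round(v,1) for v in cv2.minAreaRect((w*1000).astype(np.float32))])
    if t=="steel_scoop": w=w[w[:,1]<.05]
    print(np.round(cv2.fitLine((w*1000).astype(np.float32),cv2.DIST_L2,0,.01,.01).ravel(),3))
```

```text
scEnd [ 0.4458 -0.05  ]
hnd [0.4468 0.0624]
bowl [0.4465 0.0965]
tip [0.4459 0.1282]
ptip [0.5603 0.1157]
c1 [0.5576 0.0122]
c2 [0.5287 0.0178]
c3 [ 0.5422 -0.0596]
c4 [ 0.515  -0.0537]
steel_scoop 0.91 [ 0.42225525 -0.0465746 ] [0.4757774  0.13116201] [array([445.8,  42.5]), array([177.3,  53.5]), np.float64(87.1)]
[1.50000e-02 1.00000e+00 4.50108e+02 2.27300e+00]
probe_meter 0.62 [ 0.5172207 -0.0571292] [0.56405678 0.11227778] [array([547.6,  28.4]), array([170.7,  34.3]), np.float64(79.9)]
[ 1.78000e-01  9.84000e-01  5.40694e+02 -1.06810e+01]
```

Request:
apply_moves([
  [-0.004, -0.013, 0.01],
  [-0.008, -0.026, 0.02],
  [-0.012, -0.039, 0.03],
  [-0.016, -0.052, 0.04],
  [-0.02, -0.065, 0.05],
  [-0.024, -0.078, 0.06],
  [-0.028, -0.091, 0.07],
  [-0.032, -0.104, 0.08],
  [-0.0367, -0.118, 0.1],
  [-0.0367, -0.118, 0.1],
  [-0.0367, -0.118, 0.1],
], twist=[-0.18, -0.36, -0.54, -0.72, -0.9, -1.08, -1.26, -1.44, -1.585, -1.585, -1.585], grip=0)

```text
clock: 11.62
tcp_pos: [0.4496, 0.0427, 0.1279]
ee_rot: [0.0, 0.715, 0.699, 0.0]
wrist_force: [0.6, 0.2, -0.2]
finger_gap: 0.0429
```

Run:
```python
from h import *
p=look("wrist",["scoop_mid","steel_scoop","probe_mid","probe_meter"]);save(p,"wrist3.png")
plan(.449,.043,.004,1.55)
r=regions_of(p,"steel_scoop")[0];ys,xs=np.nonzero(r["pixels"])
w=np.array([atz(p,(a,b),.012,"wrist")[:2] for a,b in zip(xs,ys)])
for y in(-.02,0,.02,.04,.05):
    m=w[abs(w[:,1]-y)<.004]; print(y,len(m),m.min(0),m.max(0)) if len(m) else 0
```

```text
wrist scoop_mid 0.59 [255.  194.7] [0.4489 0.0417 0.008 ]
wrist steel_scoop 0.58 [257.6 191.9] [0.4514 0.0423 0.    ]
wrist steel_scoop 0.3 [357.2 201.8] [0.5495 0.0302 0.    ]
wrist probe_mid 0.86 [358.  202.9] [0.5475 0.0314 0.008 ]
wrist probe_meter 0.79 [355.4 198.6] [0.5474 0.0335 0.    ]
at [0.4494 0.0427 0.1278] yaw 1.548 -> xyz [ 0.0003 -0.0004  0.1238] twist -0.002
-0.02 95 [ 0.44157396 -0.02389793] [ 0.45236085 -0.01600362]
0 84 [ 0.44311166 -0.0035665 ] [0.45262885 0.00385706]
0.02 96 [0.44277096 0.01663197] [0.45305194 0.02370345]
0.04 94 [0.44333237 0.03601703] [0.45342045 0.04357699]
0.05 108 [0.44362506 0.04611598] [0.45361417 0.05368597]
```

View pics/wrist3.png

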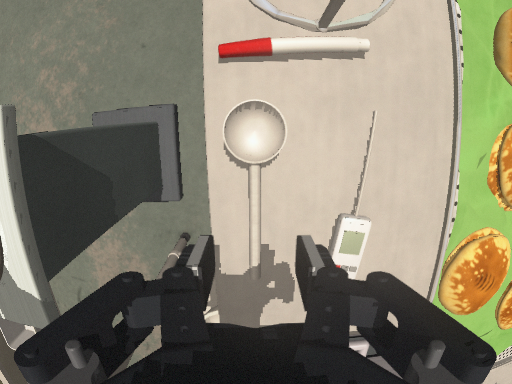

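The scoop handle (column 255) lies midway between the fingers (205 and 305), so I'll descend and grip.

Request:
apply_moves([
  [0, 0, 0.04],
  [0, 0, 0.08],
  [0, 0, 0.105],
  [0, 0, 0.118],
  [0, 0, 0.123],
  [0, 0, 0.123],
], twist=[0, 0, 0, 0, 0, 0])

```text
clock: 12.68
tcp_pos: [0.4494, 0.043, 0.0047]
ee_rot: [0.0, 0.715, 0.7, 0.0]
wrist_force: [-0.1, 1.9, 0.9]
finger_gap: 0.0428
```

Request:
apply_moves([
  [0, 0, 0],
  [0, 0, 0],
  [0, 0, 0],
  [0, 0, 0],
], twist=[0, 0, 0, 0], grip=1, squeeze=40)

```text
clock: 13.18
tcp_pos: [0.4494, 0.0431, 0.005]
ee_rot: [0.001, 0.714, 0.7, 0.0]
wrist_force: [-1.9, 0.1, 6.8]
finger_gap: 0.0092
```

Request:
apply_moves([
  [0, 0, -0.02],
  [0, 0, -0.05],
  [0, 0, -0.1],
  [0, 0, -0.15],
  [0, 0, -0.17],
  [0, 0, -0.17],
], twist=[0, 0, 0, 0, 0, 0])

```text
clock: 13.92
tcp_pos: [0.4497, 0.0431, 0.1757]
ee_rot: [0.001, 0.714, 0.7, 0.001]
wrist_force: [-0.2, -0.4, 0.1]
finger_gap: 0.0093
```

Run:
```python
from h import *
p=look("wrist",["scoop_mid","probe_mid"]);save(p,"wrist4.png")
p=look("scene",["scoop_mid"]);save(p,"scene4.png")
print(get_state()["finger_gap"])
# lane_1: scoop grip point is ~3 mm ahead (toward +y) of mid
plan(.4758,-.2331+.002,.12,np.pi/2-.036)
```

```text
wrist scoop_mid 0.77 [255.5 256.2] [ 0.4485 -0.0441  0.008 ]
wrist probe_mid 0.78 [342.2 189.2] [0.546  0.0338 0.008 ]
scene scoop_mid 0.73 [215.6 147.1] [0.6378 0.302  0.008 ]
0.00909176388898794
at [0.4482 0.0431 0.173 ] yaw 1.55 -> xyz [-0.2736  0.0334  0.053 ] twist 0.015
```

View pics/wrist4.png

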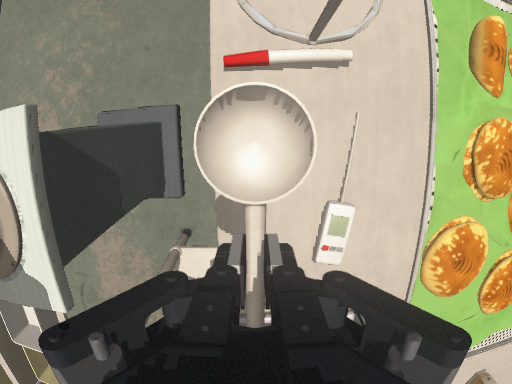

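Request:
apply_moves([
  [-0.03, 0.004, 0.005],
  [-0.07, 0.009, 0.01],
  [-0.115, 0.014, 0.015],
  [-0.16, 0.02, 0.02],
  [-0.205, 0.025, 0.023],
  [-0.245, 0.03, 0.023],
  [-0.27, 0.033, 0.023],
  [-0.2736, 0.0334, 0.023],
  [-0.2736, 0.0334, 0.023],
  [-0.2736, 0.0334, 0.023],
], twist=[0, 0, 0, 0.005, 0.01, 0.015, 0.015, 0.015, 0.015, 0.015])

```text
clock: 15.42
tcp_pos: [0.4764, -0.23, 0.151]
ee_rot: [-0.0, 0.719, 0.695, -0.0]
wrist_force: [0.4, 0.1, -0.6]
finger_gap: 0.0089
```

Run:
```python
from h import *
p=look("wrist",["scoop_mid","lane_1","lane_0","brush_mid","drawer_handle"]);save(p,"wrist5.png")
q=look("top",["drawer_handle","lane_0"])
plan(.4758,-.231,.033,np.pi/2-.036)
```

```text
wrist scoop_mid 0.88 [255.1 256. ] [ 0.4732 -0.3044  0.008 ]
wrist scoop_mid 0.28 [253.9 198.8] [ 0.4741 -0.2411  0.008 ]
wrist lane_1 0.7 [336.1 198.6] [ 0.553  -0.2387  0.026 ]
wrist lane_1 0.69 [173.5 201.6] [ 0.3971 -0.2363  0.026 ]
wrist lane_0 0.7 [336.1 198.6] [ 0.553  -0.2387  0.026 ]
wrist lane_0 0.69 [173.5 201.6] [ 0.3971 -0.2363  0.026 ]
wrist brush_mid 0.84 [344.7 203.1] [ 0.5598 -0.2414  0.033 ]
wrist drawer_handle 0.66 [253.6  15. ] [ 0.4797 -0.0825  0.074 ]
top drawer_handle 0.68 [248.2 185.2] [ 0.4824 -0.0881  0.074 ]
top lane_0 0.9 [295.3 215.7] [ 0.39   -0.2286  0.026 ]
top lane_0 0.77 [299.3 183.6] [ 0.4882 -0.2437  0.026 ]
at [ 0.4767 -0.231   0.1514] yaw 1.535 -> xyz [-0.     -0.0009  0.1184] twist 0.0
```

View pics/wrist5.png

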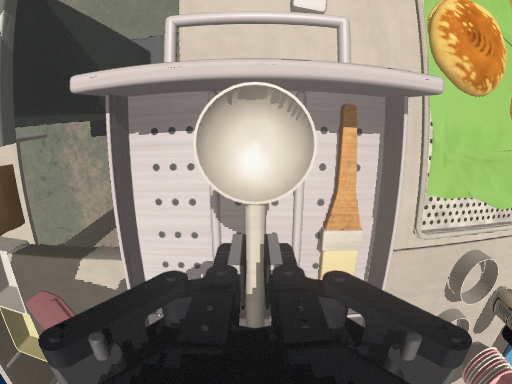

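The scoop (column 255) is centred between the ribs (about 213 and 297), so I'll lower and release.

Request:
apply_moves([
  [0, 0, 0.03],
  [0, 0, 0.065],
  [0, 0, 0.09],
  [0, 0, 0.105],
  [0, 0, 0.112],
  [0, 0, 0.117],
  [0, 0, 0.117],
], twist=[0, 0, 0, 0, 0, 0, 0])

```text
clock: 16.75
tcp_pos: [0.4769, -0.2313, 0.0346]
ee_rot: [0.0, 0.72, 0.694, 0.0]
wrist_force: [-0.9, 0.3, -0.2]
finger_gap: 0.0089
```

Request:
apply_moves([
  [0, 0, 0],
  [0, 0, 0],
  [0, 0, 0],
  [0, 0, 0],
], twist=[0, 0, 0, 0], grip=0.35)

```text
clock: 17.25
tcp_pos: [0.4767, -0.2312, 0.0344]
ee_rot: [0.0, 0.72, 0.694, -0.0]
wrist_force: [0.3, 1.6, 0.2]
finger_gap: 0.0279
```

Request:
apply_moves([
  [0, 0, -0.02],
  [0, 0, -0.06],
  [0, 0, -0.11],
  [0, 0, -0.14],
  [0, 0, -0.14],
], twist=[0, 0, 0, 0, 0])

```text
clock: 17.88
tcp_pos: [0.4778, -0.2319, 0.1768]
ee_rot: [0.003, 0.72, 0.694, 0.001]
wrist_force: [0.5, -0.7, -0.4]
finger_gap: 0.0279
```

Run:
```python
from h import *
Z["scoop_mid"]=.034
p=look("wrist",["scoop_mid","lane_0","brush_mid","drawer_handle"]);save(p,"wrist6.png")
r=regions_of(p,"steel_scoop")[0];ys,xs=np.nonzero(r["pixels"])
w=np.array([atz(p,(a,b),.04,"wrist")[:2] for a,b in zip(xs,ys)]);print(w.min(0),w.max(0))
# probe grip point 45 behind mid; mid ~ (.546,.030), axis yaw
c=np.array([[.5576,.0122],[.5287,.0178],[.5422,-.0596],[.515,-.0537]]).mean(0);print("case c",c)
plan(.5375,-.020,.15,np.arctan2(.984,.178))
```

```text
wrist scoop_mid 0.89 [254.4 190.7] [ 0.477  -0.2352  0.034 ]
wrist lane_0 0.87 [327.3 189.7] [ 0.5525 -0.2388  0.026 ]
wrist lane_0 0.79 [253.7 190.5] [ 0.4762 -0.237   0.026 ]
wrist brush_mid 0.6 [331.9 195.5] [ 0.5558 -0.2432  0.033 ]
[ 0.45050794 -0.31699519] [ 0.50503879 -0.14799304]
case c [ 0.535875 -0.020825]
at [ 0.4761 -0.2308  0.173 ] yaw 1.535 -> xyz [0.2129 0.0538 0.023 ] twist 0.143
```

Request:
apply_moves([
  [0.03, 0.008, 0],
  [0.07, 0.018, 0],
  [0.115, 0.029, 0],
  [0.16, 0.04, 0.01],
  [0.2, 0.05, 0.02],
  [0.218, 0.054, 0.03],
  [0.218, 0.054, 0.04],
  [0.218, 0.054, 0.04],
  [0.218, 0.054, 0.04],
], twist=[0.02, 0.05, 0.08, 0.11, 0.143, 0.143, 0.143, 0.143, 0.143], grip=-0.4)

```text
clock: 19.3
tcp_pos: [0.5384, -0.0165, 0.1344]
ee_rot: [0.0, 0.768, 0.64, -0.0]
wrist_force: [0.1, 0.6, -0.4]
finger_gap: 0.0601
```

Run:
```python
from h import *
p=look("wrist",["probe_mid","probe_meter"]);save(p,"wrist7.png")
r=regions_of(p,"probe_meter")[0];ys,xs=np.nonzero(r["pixels"])
w=np.array([atz(p,(a,b),.014,"wrist")[:2] for a,b in zip(xs,ys)])
print(w.min(0),w.max(0))
for y in(.01,0,-.01,-.02,-.03):
    m=w[abs(w[:,1]-y)<.0015]; print(y,len(m),m[:,0].min(),m[:,0].max()) if len(m) else 0
plan(.538,-.015,.004,1.392)
```

```text
wrist probe_mid 0.62 [255.3 137.3] [0.547  0.0333 0.008 ]
wrist probe_meter 0.72 [255.7 136.1] [0.5475 0.0338 0.    ]
[ 0.51708746 -0.0553636 ] [0.56444362 0.11688314]
0.01 125 0.5272369309515381 0.5608769794723019
0 121 0.5258532504987603 0.5590632639995472
-0.01 120 0.5238908976350563 0.5573949469996783
-0.02 120 0.520972325279477 0.5557162444603633
-0.03 116 0.519812094608407 0.5541769820655591
at [ 0.5385 -0.0159  0.1347] yaw 1.391 -> xyz [ 0.0008 -0.0007  0.1307] twist -0.001
```

View pics/wrist7.png

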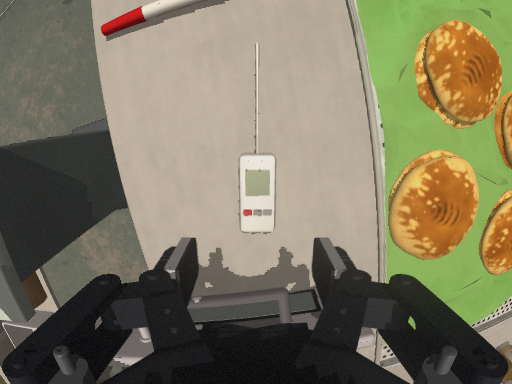

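The case (column 257) is centred between the fingers (187 and 330) and aligned, so I'll descend and grip.

Request:
apply_moves([
  [0, 0, 0.04],
  [0, 0, 0.08],
  [0, 0, 0.11],
  [0, 0, 0.124],
  [0, 0, 0.13],
  [0, 0, 0.13],
], twist=[0, 0, 0, 0, 0, 0])

```text
clock: 20.25
tcp_pos: [0.5389, -0.0154, 0.0049]
ee_rot: [0.0, 0.767, 0.641, 0.0]
wrist_force: [-0.1, 0.0, -0.7]
finger_gap: 0.0594
```

Request:
apply_moves([
  [0, 0, 0],
  [0, 0, 0],
  [0, 0, 0],
  [0, 0, 0],
], twist=[0, 0, 0, 0], grip=1, squeeze=40)

```text
clock: 20.75
tcp_pos: [0.5393, -0.0154, 0.0055]
ee_rot: [0.001, 0.767, 0.641, 0.001]
wrist_force: [-0.7, -0.1, 6.5]
finger_gap: 0.0331
```

Request:
apply_moves([
  [0, 0, -0.02],
  [0, 0, -0.05],
  [0, 0, -0.1],
  [0, 0, -0.15],
  [0, 0, -0.165],
  [0, 0, -0.165],
], twist=[0, 0, 0, 0, 0, 0])

```text
clock: 21.5
tcp_pos: [0.5386, -0.0152, 0.1699]
ee_rot: [0.001, 0.767, 0.641, 0.001]
wrist_force: [-0.4, -0.3, -1.0]
finger_gap: 0.0328
```

Run:
```python
from h import *
print(get_state()["finger_gap"])
x=np.array([-.036,-.9994]);y=np.array([.9994,-.036]);l0=np.array([.4758,-.2331])-.078*y
t=l0-.004*y+x*(.048-.006);print(t)
plan(*t,.15,np.pi/2-.036)
```

```text
0.0328180412479131
[ 0.3923372 -0.2721228]
at [ 0.5386 -0.0152  0.1699] yaw 1.392 -> xyz [-0.2788 -0.0982  0.0199] twist -0.143
```

Request:
apply_moves([
  [-0.03, -0.01, 0],
  [-0.07, -0.024, 0],
  [-0.115, -0.04, 0],
  [-0.16, -0.056, 0],
  [-0.205, -0.072, 0.01],
  [-0.245, -0.086, 0.02],
  [-0.27, -0.095, 0.02],
  [-0.281, -0.0985, 0.02],
  [-0.281, -0.0985, 0.02],
  [-0.281, -0.0985, 0.02],
], twist=[0, -0.02, -0.04, -0.07, -0.1, -0.12, -0.143, -0.143, -0.143, -0.143])

```text
clock: 22.75
tcp_pos: [0.3918, -0.2732, 0.1489]
ee_rot: [-0.0, 0.72, 0.694, 0.0]
wrist_force: [0.8, 0.3, -0.2]
finger_gap: 0.0328
```

Run:
```python
from h import *
p=look("wrist",["scoop_mid","lane_0","probe_mid"]);save(p,"wrist8.png")
plan(.3923,-.275,.033,np.pi/2-.036)
```

```text
wrist scoop_mid 0.79 [351.1 146.8] [ 0.4872 -0.234   0.008 ]
wrist lane_0 0.97 [346.6 154.3] [ 0.4769 -0.2392  0.026 ]
wrist lane_0 0.96 [416.3 153.2] [ 0.5524 -0.2376  0.026 ]
wrist probe_mid 0.8 [251.4 158.7] [ 0.3885 -0.2438  0.008 ]
wrist probe_mid 0.73 [420.6 157.4] [ 0.5691 -0.2442  0.008 ]
at [ 0.3919 -0.2735  0.1494] yaw 1.536 -> xyz [-0.0014  0.0005  0.1164] twist 0.001
```

View pics/wrist8.png

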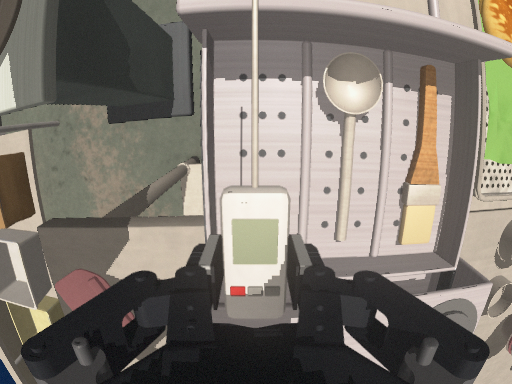

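The probe hangs at column 256, centred between the wall (213) and the rib (305). The scoop rests in the middle lane and the brush is undisturbed. Lowering in two stages.

Request:
apply_moves([
  [0, 0.002, 0.03],
  [0, 0.002, 0.06],
  [0, 0.002, 0.08],
  [0, 0.002, 0.095],
  [0, 0.002, 0.1],
  [0, 0.002, 0.1],
], twist=[0, 0, 0, 0, 0, 0])

```text
clock: 23.7
tcp_pos: [0.3937, -0.2741, 0.0494]
ee_rot: [0.0, 0.72, 0.694, -0.0]
wrist_force: [-0.6, -0.5, 0.4]
finger_gap: 0.0327
```

Request:
apply_moves([
  [0, 0, 0.005],
  [0, 0, 0.01],
  [0, 0, 0.014],
  [0, 0, 0.016],
  [0, 0, 0.016],
], twist=[0, 0, 0, 0, 0])

```text
clock: 24.32
tcp_pos: [0.3934, -0.2743, 0.0332]
ee_rot: [-0.0, 0.72, 0.694, -0.0]
wrist_force: [-0.5, -0.8, -1.2]
finger_gap: 0.0327
```

Request:
apply_moves([
  [0, 0, 0.001],
  [0, 0, 0.001],
  [0, 0, 0.001],
  [0, 0, 0.001],
], twist=[0, 0, 0, 0], grip=0.06)

```text
clock: 24.82
tcp_pos: [0.3935, -0.2743, 0.0324]
ee_rot: [0.0, 0.72, 0.694, -0.0]
wrist_force: [0.3, 0.8, -0.4]
finger_gap: 0.04
```

Request:
apply_moves([
  [0, 0, -0.015],
  [0, 0, -0.04],
  [0, 0, -0.08],
  [0, 0, -0.13],
  [0, 0, -0.16],
  [0, 0, -0.16],
  [0, 0, -0.16],
], twist=[0, 0, 0, 0, 0, 0, 0])

```text
clock: 25.7
tcp_pos: [0.393, -0.2738, 0.1915]
ee_rot: [-0.001, 0.72, 0.694, -0.0]
wrist_force: [-0.1, 0.1, -0.7]
finger_gap: 0.0398
```

Run:
```python
from h import *
Z["scoop_mid"]=Z["probe_mid"]=.034
p=look("wrist",["scoop_mid","probe_mid","brush_mid","lane_0","drawer_handle"]);save(p,"wrist9.png")
q=look("top",["drawer_handle","scoop_mid","probe_mid","brush_mid"])
plan(.4828,-.0777,.19,-.036)
```

```text
wrist scoop_mid 0.96 [339.4 147.1] [ 0.4809 -0.2366  0.034 ]
wrist scoop_mid 0.25 [333.8 150.4] [ 0.4749 -0.24    0.034 ]
wrist probe_mid 0.92 [255.1 140.5] [ 0.3939 -0.2282  0.034 ]
wrist probe_mid 0.54 [397.8 147.6] [ 0.5495 -0.2366  0.034 ]
wrist brush_mid 0.92 [403.5 151. ] [ 0.5575 -0.2403  0.033 ]
wrist lane_0 0.91 [258.7 146.3] [ 0.3974 -0.235   0.026 ]
wrist lane_0 0.65 [395.  149.6] [ 0.55   -0.2397  0.026 ]
top drawer_handle 0.9 [248.6 184.6] [ 0.4842 -0.0893  0.074 ]
top drawer_handle 0.23 [326.5 190.3] [ 0.4623 -0.3181  0.074 ]
top scoop_mid 0.54 [297.8 189.2] [ 0.4704 -0.2378  0.034 ]
top probe_mid 0.62 [296.3 214.2] [ 0.3944 -0.2311  0.034 ]
top brush_mid 0.71 [296.7 161.1] [ 0.5571 -0.237   0.033 ]
top brush_mid 0.61 [389.9 200.4] [ 0.4303 -0.5161  0.033 ]
at [ 0.3934 -0.2742  0.1922] yaw 1.535 -> xyz [0.1996 0.0822 0.0022] twist 1.571
```

View pics/wrist9.png

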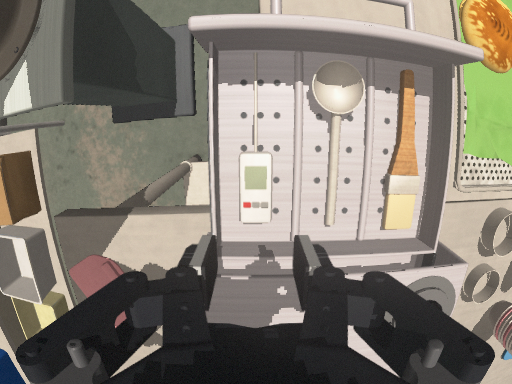

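All three tools lie flat in their lanes (probe column 255, scoop 335, brush 403). Next I go back to the handle.

Request:
apply_moves([
  [0.02, 0.008, 0],
  [0.045, 0.018, 0],
  [0.07, 0.028, 0],
  [0.095, 0.039, 0],
  [0.12, 0.05, 0],
  [0.145, 0.06, 0],
  [0.17, 0.07, 0],
  [0.19, 0.079, 0],
  [0.1996, 0.0822, 0],
  [0.1996, 0.0822, 0],
  [0.1996, 0.0822, 0],
], twist=[0.18, 0.36, 0.54, 0.72, 0.9, 1.08, 1.26, 1.44, 1.571, 1.571, 1.571], grip=0.4)

```text
clock: 27.62
tcp_pos: [0.4827, -0.0781, 0.1923]
ee_rot: [0.0, 1.0, -0.017, -0.0]
wrist_force: [-0.2, -0.2, 0.2]
finger_gap: 0.0255
```

Run:
```python
from h import *
p=look("wrist",["drawer_handle"])
plan(.4828,-.0777,.064,-.036)
```

```text
wrist drawer_handle 0.61 [258.4 192.2] [ 0.4831 -0.0813  0.074 ]
at [ 0.4826 -0.0782  0.1923] yaw -0.035 -> xyz [ 1.000e-04 -6.000e-04  1.283e-01] twist 0.001
```

Request:
apply_moves([
  [0, 0, 0.04],
  [0, 0, 0.08],
  [0, 0, 0.105],
  [0, 0, 0.12],
  [0, 0, 0.128],
  [0, 0, 0.128],
], twist=[0, 0, 0, 0, 0, 0])

```text
clock: 28.48
tcp_pos: [0.4826, -0.078, 0.0641]
ee_rot: [-0.0, 1.0, -0.018, -0.0]
wrist_force: [-0.7, 0.7, 0.3]
finger_gap: 0.0255
```

Request:
apply_moves([
  [0, 0, 0],
  [0, 0, 0],
  [0, 0, 0],
  [0, 0, 0],
], twist=[0, 0, 0, 0], grip=1, squeeze=50)

```text
clock: 28.98
tcp_pos: [0.483, -0.078, 0.0649]
ee_rot: [0.0, 1.0, -0.018, 0.0]
wrist_force: [-2.2, -1.9, 5.9]
finger_gap: 0.0077
```

Push gently so the tools don't slide: ramp up, then ramp down.

Request:
apply_moves([
  [0, 0.003, 0],
  [0, 0.01, 0],
  [0, 0.02, 0],
  [0, 0.032, 0],
  [0, 0.045, 0],
  [0, 0.058, 0],
  [0, 0.071, 0],
  [0, 0.084, 0],
  [0, 0.097, 0],
  [0, 0.11, 0],
  [0, 0.122, 0],
  [0, 0.132, 0],
], twist=[0, 0, 0, 0, 0, 0, 0, 0, 0, 0, 0, 0])

```text
clock: 30.48
tcp_pos: [0.4782, -0.2093, 0.065]
ee_rot: [-0.0, 1.0, -0.018, 0.0]
wrist_force: [-1.1, 2.9, 6.4]
finger_gap: 0.0078
```

Request:
apply_moves([
  [0, 0.01, 0],
  [0, 0.02, 0],
  [0, 0.03, 0],
  [0, 0.04, 0],
  [0, 0.05, 0],
  [0, 0.059, 0],
  [0, 0.066, 0],
  [0, 0.071, 0],
  [0, 0.074, 0],
  [0, 0.076, 0],
  [0, 0.076, 0],
], twist=[0, 0, 0, 0, 0, 0, 0, 0, 0, 0, 0])

```text
clock: 31.85
tcp_pos: [0.4754, -0.2853, 0.065]
ee_rot: [-0.0, 1.0, -0.018, 0.0]
wrist_force: [-2.7, 1.6, 6.1]
finger_gap: 0.0078
```

Request:
apply_moves([
  [0, 0.002, 0],
  [0, 0.003, 0],
  [0, 0.004, 0],
  [0, 0.005, 0],
  [0, 0.006, 0],
  [0, 0.006, 0],
], twist=[0, 0, 0, 0, 0, 0])

```text
clock: 32.6
tcp_pos: [0.4753, -0.288, 0.0649]
ee_rot: [-0.003, 1.0, -0.018, -0.0]
wrist_force: [-0.1, 14.9, 11.4]
finger_gap: 0.0079
```

Request:
apply_moves([
  [0, 0.001, 0],
  [0, 0.002, 0],
  [0, 0.003, 0],
  [0, 0.003, 0],
], twist=[0, 0, 0, 0])

```text
clock: 33.1
tcp_pos: [0.4752, -0.2881, 0.0649]
ee_rot: [-0.005, 1.0, -0.018, -0.001]
wrist_force: [2.9, 24.4, 16.2]
finger_gap: 0.0077
```

Request:
apply_moves([
  [0, -0.004, 0],
  [0, -0.005, 0],
  [0, -0.005, 0],
  [0, -0.005, 0],
], twist=[0, 0, 0, 0], grip=0.4)

```text
clock: 33.6
tcp_pos: [0.475, -0.29, 0.0642]
ee_rot: [0.0, 1.0, -0.018, 0.0]
wrist_force: [0.1, -0.6, -0.5]
finger_gap: 0.0258
```

Request:
apply_moves([
  [0, 0, -0.02],
  [0, 0, -0.06],
  [0, 0, -0.11],
  [0, 0, -0.16],
  [0, 0, -0.16],
], twist=[0, 0, 0, 0, 0])

```text
clock: 34.22
tcp_pos: [0.4767, -0.2912, 0.2287]
ee_rot: [0.003, 1.0, -0.018, 0.004]
wrist_force: [0.2, 0.2, -0.5]
finger_gap: 0.0253
```

Run:
```python
from h import *
p=look("wrist",["drawer_handle","timer_knob_grip"]);save(p,"wrist10.png")
q=look("top",["drawer_handle","timer_knob_grip"]);save(q,"top10.png")
plan(.5595,-.3975,.20,np.pi/2-.036-.1)
r=regions_of(p,"timer_knob")
for a in r[:2]: print(a["conf"],a["box"])
```

```text
wrist drawer_handle 0.78 [247.  187.1] [ 0.4748 -0.2839  0.074 ]
wrist timer_knob_grip 0.75 [388.2  94.8] [ 0.5641 -0.4046  0.14  ]
top drawer_handle 0.83 [317.9 187. ] [ 0.4726 -0.2932  0.074 ]
top timer_knob_grip 0.41 [165.9 188.3] [0.4729 0.1389 0.14  ]
at [ 0.4746 -0.2893  0.2228] yaw -0.036 -> xyz [0.0888 0.105  0.0228] twist -1.471
0.84 [352.1, 77.0, 413.3, 125.2]
```

View pics/wrist10.png

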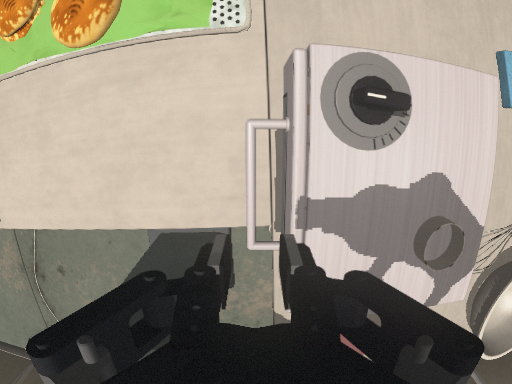

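The drawer is shut. The knob bar is at about (385,98), turned slightly clockwise. I'll move above it and check centring.

Request:
apply_moves([
  [0.01, 0.012, 0],
  [0.02, 0.024, 0],
  [0.03, 0.036, 0],
  [0.04, 0.048, 0],
  [0.05, 0.06, 0],
  [0.06, 0.072, 0],
  [0.075, 0.09, 0],
  [0.0898, 0.105, 0.01],
  [0.0898, 0.105, 0.015],
  [0.0898, 0.105, 0.015],
], twist=[-0.18, -0.36, -0.54, -0.72, -0.9, -1.08, -1.26, -1.44, -1.471, -1.471], grip=0)

```text
clock: 35.83
tcp_pos: [0.5604, -0.397, 0.208]
ee_rot: [-0.001, 0.754, 0.657, -0.0]
wrist_force: [0.1, 0.3, -0.3]
finger_gap: 0.0427
```

Run:
```python
from h import *
p=look("wrist",["timer_knob_grip","cake_ring_2"])
r=regions_of(p,"timer_knob")[0];print(r["conf"],r["box"])
c=p["color"][100:384,120:400];save({"color":cv2.resize(c,None,fx=2,fy=2,interpolation=cv2.INTER_CUBIC)},"wrist11.png")
plan(.5609,-.398,.13,np.pi/2-.036-.1)
```

```text
wrist timer_knob_grip 0.76 [258.4 214.1] [ 0.5616 -0.3996  0.14  ]
0.74 [231.7, 181.1, 285.1, 244.5]
at [ 0.561  -0.3974  0.2101] yaw 1.434 -> xyz [-0.0006 -0.      0.0801] twist -0.001
```

View pics/wrist11.png

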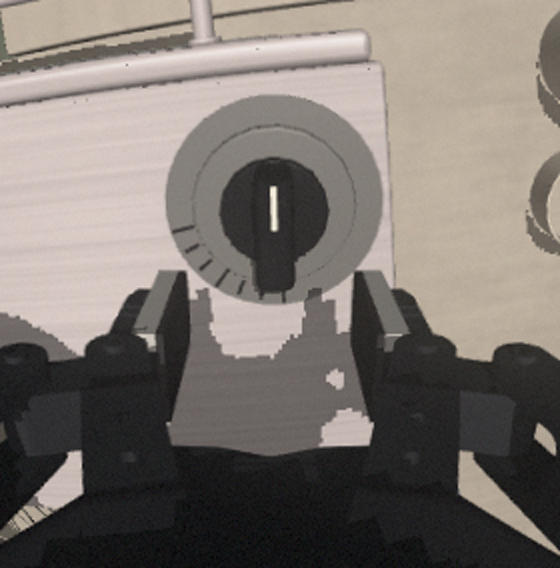

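The bar lies along the tool's x axis and is centred between the fingers (crop columns 273 and 272). Descend, grip, turn.

Request:
apply_moves([
  [-0.001, 0, 0.025],
  [-0.001, 0, 0.05],
  [-0.001, 0, 0.065],
  [-0.001, 0, 0.075],
  [-0.001, 0, 0.079],
  [-0.001, 0, 0.079],
], twist=[0, 0, 0, 0, 0, 0])

```text
clock: 36.78
tcp_pos: [0.5611, -0.3989, 0.1307]
ee_rot: [0.0, 0.754, 0.657, 0.0]
wrist_force: [-0.6, 0.1, -0.2]
finger_gap: 0.0425
```

Request:
apply_moves([
  [0, 0, 0],
  [0, 0, 0],
  [0, 0, 0],
  [0, 0, 0],
], twist=[0, 0, 0, 0], grip=1, squeeze=30)

```text
clock: 37.28
tcp_pos: [0.5615, -0.3991, 0.1312]
ee_rot: [0.001, 0.754, 0.657, 0.0]
wrist_force: [2.6, -0.7, 3.5]
finger_gap: 0.0134
```

Request:
apply_moves([
  [0, 0, 0],
  [0, 0, 0],
  [0, 0, 0],
  [0, 0, 0],
  [0, 0, 0],
  [0, 0, 0],
  [0, 0, 0],
  [0, 0, 0],
  [0, 0, 0],
  [0, 0, 0],
  [0, 0, 0],
], twist=[0.1, 0.22, 0.35, 0.48, 0.61, 0.74, 0.87, 1.0, 1.12, 1.2, 1.2])

```text
clock: 38.65
tcp_pos: [0.5607, -0.3984, 0.1311]
ee_rot: [-0.0, 0.993, 0.117, -0.0]
wrist_force: [-1.3, 2.6, 6.7]
finger_gap: 0.0131
```

Run:
```python
from h import *
s=get_state();print(s["wrist_torque"],s["wrist_force"],s["finger_gap"],yaw(s["ee_rot"]),"knob est",np.pi/2-.036-yaw(s["ee_rot"]))
```

```text
[ 0.29110291  0.20220319 -0.09711396] [-1.27970112  2.64019706  6.73705595] 0.013145443971038786 0.23399875192635797 knob est 1.3007975748685385
```

Request:
apply_moves([
  [0, 0, 0],
  [0, 0, 0],
  [0, 0, 0],
  [0, 0, 0],
  [0, 0, 0],
], twist=[0.04, 0.08, 0.12, 0.14, 0.14])

```text
clock: 39.28
tcp_pos: [0.5607, -0.3983, 0.1311]
ee_rot: [-0.0, 0.999, 0.048, -0.0]
wrist_force: [-2.0, 1.8, 6.3]
finger_gap: 0.0133
```

Run:
```python
from h import *
s=get_state();print(s["wrist_torque"],s["wrist_force"],s["finger_gap"],yaw(s["ee_rot"]),"knob est",np.pi/2-.036-yaw(s["ee_rot"]))
```

```text
[0.33223735 0.2777503  0.92196725] [-1.98933872  1.76334197  6.26230497] 0.013297460751692284 0.09668443083586704 knob est 1.4381118959590296
```

Torque has risen from about 0.1 to 0.92 N m, so the knob is at its stop. Release and retreat.

Request:
apply_moves([
  [0, 0, 0],
  [0, 0, 0],
  [0, 0, 0],
  [0, 0, 0],
  [0, 0, 0],
], twist=[-0.02, -0.02, -0.02, -0.02, -0.02], grip=0)

```text
clock: 39.9
tcp_pos: [0.5609, -0.3988, 0.1302]
ee_rot: [0.0, 0.998, 0.057, -0.0]
wrist_force: [0.1, -0.0, 0.4]
finger_gap: 0.0424
```

Request:
apply_moves([
  [0, 0, -0.02],
  [0, 0, -0.06],
  [0, 0, -0.1],
  [-0.05, 0, -0.13],
  [-0.1, 0, -0.13],
  [-0.15, 0, -0.13],
  [-0.15, 0, -0.13],
  [-0.15, 0, -0.13],
], twist=[0, 0, 0, 0, 0, 0, 0, 0])

```text
clock: 40.9
tcp_pos: [0.4122, -0.4162, 0.2607]
ee_rot: [0.0, 0.998, 0.057, 0.0]
wrist_force: [0.1, 0.6, 0.2]
finger_gap: 0.0424
```

Run:
```python
from h import *
p=look("wrist",["drawer_handle","timer_knob_grip","cake_ring_2"])
q=look("top",["drawer_handle","pen_mid","cake_ring_2"])
# knob bar direction from darkest pixels in the wrist picture near the knob
r=regions_of(p,"timer_knob")[0];print(r["conf"],r["box"])
b=[int(v) for v in r["box"]];g=cv2.cvtColor(p["color"],cv2.COLOR_RGB2GRAY)
ys,xs=np.nonzero((g>150)&r["pixels"]);print(len(xs))
if len(xs)>4:
    w=np.array([atz(p,(a,c),.156,"wrist")[:2] for a,c in zip(xs,ys)]);print("mark",np.round(cv2.fitLine((w*1000).astype(np.float32),cv2.DIST_L2,0,.01,.01).ravel(),3))
c=p["color"][b[1]-12:b[3]+12,b[0]-12:b[2]+12];save({"color":cv2.resize(c,None,fx=5,fy=5)},"wrist12.png")
```

```text
wrist drawer_handle 0.8 [147.  111.6] [ 0.4764 -0.285   0.074 ]
wrist timer_knob_grip 0.94 [258.3  19.7] [ 0.569  -0.4011  0.14  ]
wrist cake_ring_2 0.17 [146.8 111. ] [ 0.4772 -0.2989  0.112 ]
top drawer_handle 0.67 [314.8 185.3] [ 0.4778 -0.2843  0.074 ]
top pen_mid 0.8 [167.  186.3] [0.4905 0.1691 0.008 ]
0.76 [232.5, 4.1, 281.8, 55.9]
46
mark [ 9.92000e-01  1.29000e-01  5.71926e+02 -3.96165e+02]Traceback (most recent call last):
  File "<stdin>", line 10, in <module>
cv2.error: OpenCV(4.12.0) /io/opencv/modules/imgproc/src/resize.cpp:4208: error: (-215:Assertion failed) !ssize.empty() in function 'resize'
```

Run:
```python
from h import *
print(get_state()["wrist_force"]);print(close_job())
```

```text
[-0.83432204 -0.05001978 -0.36464524]
the job is handed in; nothing more can be done
None
```

The job is done and handed in at about 41 s. The scoop is in the middle lane, the thermometer in the right-hand lane and the brush untouched in its own. I shut the drawer first, then turned the timer knob clockwise to its stop.

**Last checks**
- **Drawer:** it travelled 210 mm from its outer stop and then held against about 24 N of push, so I take it as fully shut. The networks place the handle at y of -0.284 to -0.293, scattered by a few mm around the gripper's reading of -0.288.
- **Tools:** before closing, all three tools lay flat in their lanes, each within a few mm of its lane's centre line. I pushed the drawer in gently and could not see the tools once it was shut.
- **Knob:** the torque rose from 0.1 to 0.9 N m at the stop, and the knob's white mark measures about 1.41 rad.
- **Robot:** the arm is clear of everything, with only sensor noise on the wrist force.

**Failed or disagreed**
- **First descent onto the handle:** the gripper pressed on something with about 29 N. I lifted it 2 mm while pulling the drawer out, and the force went.
- **Ring mould:** in the last pictures the networks did not find it reliably, giving only one low-confidence report in the wrong place. The arm never touched it.
- **Pen:** the position estimates vary by about 14 mm (x of 0.476 to 0.490), although nothing went near it. I put that down to detection noise.
- **Last knob picture:** the crop failed to save, so I measured the mark by program and did not look at it myself.

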